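# Find the proud stud on the coin-meter base plate and press it home

## Robot

A 6-joint arm with a two-finger parallel gripper is mounted at the origin on the work surface. World frame = base frame: x ahead of the robot, y to its left, z up, the work surface at z = 0. Lengths are in m, angles in rad, forces in N, time in s.
With the tool pointing down it reaches from about 0.275 to 0.875 m from the base axis. Payload 12.5 kg.
Tool frame: the origin (TCP) lies between the finger pads; the fingertips stand 19 mm ahead of it and the grasp point (between the pads) is the TCP (manip.tips_ahead is the distance from the TCP to the fingertips, in m); y points along the fingers, x is the direction in which the jaws open and shut, and the axes are right-handed (so a half turn about y gives the same grasp; the last joint's range is limited). The gripper opens to 85 mm and grips with 20 to 120 N. Pads are 22 mm wide; open, the fingers measure 114 mm over their backs; the gripper's body (76 mm by 85 mm) begins 54 mm behind the grasp point. The pads swing forward as they close: fully open they stand 13 mm farther back than shut.
Start: joints at [-1.287, 0.351, 1.652, -0, 1.139, -0.085], TCP at [0.198, -0.513, 0.222] pointing down, gripper open.
Joint ranges: [-2.75, 2.75], [-0.79, 2.1], [0.01, 2.65], [-1.57, 4.71], [0.07, 3.14], [-2.87, 2.87]. Speed limits (rad/s): [2.22, 2.22, 2.79, 3.14, 3.14, 3.14].

## Interface

Orientations are given as a unit quaternion [w, x, y, z].
In Python, from workcell import manip gives the robot as it stands.
- The arm moves only by the shell command python3 -m inch 'ROWS' [FORCE]. ROWS is JSON, a list of rows, each an object of numbers: "claw": the closure, from 0 (fully open) to 1 (shut); "x", "y", "z": the shift along the tool's x, y, z in m; "wx", "wy", "wz": the turn, a rotation vector about the tool's x, y, z in degrees. In form: [{"claw": .., "x": .., "y": .., "z": .., "wx": .., "wy": .., "wz": ..}, ...]. A call has 1 to 8 rows; each row shifts and turns the pose as measured when the row begins, along the tool's axes as they then stand; what a row does not reach is not made up. A row lasts 1/12 s, in which the tool goes at most 41.7 mm and 7.16 degrees, less where a joint would pass 70% of its speed; a pose out of reach is approached as far as the arm can. A call is refused whole if a number of a shift passes 0.0417 or a number of a turn 7.16, either way. A call with a gripper value outside its range is refused whole. The fingers move at their own pace and stop on an object; FORCE is the grip in N (left out, the last holds). Time passes only in rows, so rows that do not move let the fingers close. It gives the time, the measured TCP pose, the force and the opening at its end, in the units of the state.
- manip.observe(): the state, without advancing time (a new reading comes with each control period).
- manip.camera(name): name is "side" or "top" or "wrist"; returns (picture, depth): 420x560x3 uint8, blue, green, red; 420x560 float32, m along the optical axis (not along the pixel's ray), 0 where there is no reading.
- manip.calibration(name): a dict with "intrinsics" (3x3 intrinsics, pixels), "view" (4x4, takes a point from world to camera coordinates); the wrist camera has in their place "hand_eye" (4x4, takes a point from camera to tool coordinates, whose origin is the TCP and whose axes are the tool frame's). Camera axes: x right, y down, z forward; pixel columns grow to the right and rows downward; lengths in m; the calibration is good to about 2 mm. A picture is of the moment at which its call begins: read the wrist's pose just before it. calibration takes no time and is no camera call.
- manip.job_done(): hands the job in, once; it reports no verdict.
The state is a dict: "clock": time; "q": joint angles; "dq": joint speeds; "tau": joint torques, N m; "position": TCP position; "tool_rot": TCP orientation; "force": force on the tool from outside, world axes, zero at the start; "moment": the same for the moment, N m; "gripper_width": opening from 0.0 (shut) to 1.0 (fully open).
Only numpy, scipy, OpenCV 4.12 (cv2) and the standard library are available. Lean on these libraries where they do the work, as an engineer would, in place of code of your own. Each camera call takes 0.05 s, during which the arm holds its last target. There are 200 camera calls.

## Task

One of the five studs on the coin meter's base plate stands a few millimetres proud. Take the probe from its stand, touch the stud tops lightly with its tip to find the high one, and push that one firmly down to its stop with the probe tip; the other studs and the plate must only be touched lightly, and only with the probe. Then put the probe back upright in its stand, collar down on the block, let go of it, and leave the bottle, screwdriver and cup where they are.

Things in the scene. Friction and masses are not known exactly. Their poses are not given: they have to be found in the camera images.
- plate: Grey-green steel base plate, fixed flat on the white counter: 240 mm along x, 180 along y, 16 thick; origin at the centre of its underside, z up. On it stand five plain round steel studs, 26 mm across, at stud0 to stud4. Four are home: flat tops 10 mm above the face, rigid; they and the plate bear at most 13 N. The fifth, any of them, looks alike but its top is 3 to 4 mm higher.
- stud (a joint): How far the proud stud, whichever it is, has been pushed in (m): 0 to 0.0006 as found, 0.003 at its firm stop, where its top is still about 1 mm above the others. It holds under a light touch, gives only to a push of about 16 N (1 N more per 10 mm/s of speed), and stays where pushed. It bears more than 25 N. The value does not tell which stud it is.
- probe_grip (a point): Loose hand probe of 0.08 to 0.17 kg, upright in its stand. Point on its axis at mid-height of the black round handle, 22 mm across and 50 mm long. Below the handle: an aluminium collar 34 mm across, 7 mm thick (its top is 25 mm below this point), then a sprung steel stem 9 mm across, 50 mm long, with a round tip. z points up the handle.
- probe_tip (a point): The rounded lower end of the probe's stem, on its axis, 82 mm below probe_grip. The stem is sprung: pushed at the tip it slides up into the handle after 1 N, by 1 mm for every further 2 N, up to 14 mm (29 N), and springs back. In the stand the tip is hidden in the bore.
- stand_top (a point): Centre of the bore's mouth, on the top face of the grey plastic probe stand, a fixed block 75 by 75 mm, 65 mm high. The upright bore is 16 mm wide with a 3 mm chamfer, 56 mm deep. With the probe put away its collar rests on this face, the stem hangs in the bore, and probe_grip is 32 mm above this point.
- detergent_mid (a point): Bystander: white detergent bottle, 72 mm in diameter and 170 mm tall, standing loose; this point is at half its height.
- driver_grip (a point): Bystander: screwdriver lying loose on the counter; this point is on its handle.
- cup_mid (a point): Bystander: clear plastic coin cup, empty, 72 mm wide at the rim and 75 mm tall, standing loose; this point is at half its height.
- stud0 (a point): Centre of the top of a home stud at this place on the plate (-78 mm along the plate's x, -52 mm along its y), 26 mm above the counter. If the proud stud is here its top is 3 to 4 mm above this point.
- stud1 (a point): Centre of the top of a home stud at this place on the plate (-70 mm along the plate's x, +55 mm along its y), 26 mm above the counter. If the proud stud is here its top is 3 to 4 mm above this point.
- stud2 (a point): Centre of the top of a home stud at this place on the plate (+4 mm along the plate's x, +6 mm along its y), 26 mm above the counter. If the proud stud is here its top is 3 to 4 mm above this point.
- stud3 (a point): Centre of the top of a home stud at this place on the plate (+72 mm along the plate's x, -58 mm along its y), 26 mm above the counter. If the proud stud is here its top is 3 to 4 mm above this point.
- stud4 (a point): Centre of the top of a home stud at this place on the plate (+80 mm along the plate's x, +50 mm along its y), 26 mm above the counter. If the proud stud is here its top is 3 to 4 mm above this point.
Mind the look-alikes: they are no part of the job. What is shaped like the part that bears probe_grip but orange is not meant. Leave any orange look-alike of the part that bears stand_top alone.

How it is judged:
On the way, in this order (a step that is already met when the one before it is completed fails the run):
1. the probe is lifted clear of its stand (z of probe_tip in the frame of stand_top above 0.005 m and value of joint stud below 0.0022 m), for 0.1 s.
2. the proud stud is home, with the probe's tip on a stud and the probe upright (value of joint stud above 0.0022 m and (horizontal distance between probe_tip and stud0 below 0.012 m or horizontal distance between probe_tip and stud1 below 0.012 m or horizontal distance between probe_tip and stud2 below 0.012 m or horizontal distance between probe_tip and stud3 below 0.012 m or horizontal distance between probe_tip and stud4 below 0.012 m) and angle between probe_grip's own z axis and vertical below 0.35 rad and z of probe_tip in the frame of plate below 0.03 m), for 0.1 s.
At the end, for the whole second after the job is handed in: The proud stud is pushed in more than 2.2 mm of its 3 mm, and the probe stands released in its stand: its axis within 8 mm of the bore's, within 0.08 rad of upright, probe_grip 28 to 36 mm above the stand's top (value of joint stud above 0.0022 m and horizontal distance between probe_grip and stand_top below 0.008 m and angle between probe_grip's own z axis and vertical below 0.08 rad and z of probe_grip in the frame of stand_top between 0.028 and 0.036 m); the robot touches nothing.
It fails at once if the plate or a home stud is pressed with more than 13 N (contact force between anything else and plate above 13 N).
It fails at once if the fingers or arm press on the plate or a home stud with more than 2 N (contact force between any of the fingers, the arm and plate above 2 N).
It fails at once if the bottle is moved more than 30 mm (distance of detergent_mid from where it was at the start of the episode above 0.03 m).
It fails at once if the screwdriver is moved more than 30 mm (distance of driver_grip from where it was at the start of the episode above 0.03 m).
It fails at once if the cup is moved more than 30 mm (distance of cup_mid from where it was at the start of the episode above 0.03 m).
It also fails if it takes over 67 s, if anything falls off the work surface, if the arm or the gripper's body presses on something with over 40 N, if the wrist force passes 120 N, or if a joint passes its speed limit or range.

## Working session

There is one attempt and no reset: what is moved stays moved. The work goes in short steps, Python scripts to look and compute and a shell command to move; the robot and the scene stay as the last step left them, time stands still between calls to the robot, and variables do not carry over. Pictures are saved under pics/ and viewed, about 8 in all and at most 12, crops included, and the job is handed in when it is done.

```bash
mkdir -p pics; ls; python3 - <<'E'
from workcell import manip
import cv2,numpy as np
for n in("top","side"):
    p,d=manip.camera(n); cv2.imwrite(f"pics/{n}0.png",p); np.save(f"{n}0.npy",d)
    c=manip.calibration(n); print(n,{k:np.round(v,4).tolist() for k,v in c.items()})
print(np.round(manip.calibration("wrist")["hand_eye"],4).tolist())
print(manip.observe())
E
```

```text
pics
top {'intrinsics': [[426.8218, 0.0, 279.6957], [0.0, 426.8218, 211.2123], [0.0, 0.0, 1.0]], 'view': [[-0.0121, -0.9998, -0.0129, -0.0071], [-0.9979, 0.0129, -0.064, 0.5757], [0.0641, 0.0121, -0.9979, 1.1924], [0.0, 0.0, 0.0, 1.0]]}
side {'intrinsics': [[513.3376, 0.0, 270.9051], [0.0, 513.3376, 214.0846], [0.0, 0.0, 1.0]], 'view': [[0.9763, -0.2163, -0.0005, -0.5485], [-0.129, -0.5804, -0.804, 0.1333], [0.1736, 0.7851, -0.5946, 1.4563], [0.0, 0.0, 0.0, 1.0]]}
[[1.0, 0.0001, 0.0015, -0.0007], [-0.0014, -0.3161, 0.9487, -0.1518], [0.0006, -0.9487, -0.3161, 0.0813], [0.0, 0.0, 0.0, 1.0]]
{'clock': 0.1, 'q': array([-1.28658983e+00,  3.51228173e-01,  1.65236289e+00, -5.99854488e-06,
        1.13909878e+00, -8.46292280e-02]), 'dq': array([ 6.80739174e-05, -1.51880423e-03, -1.56858076e-03,  6.97464396e-04,
        1.29472648e-03, -3.68882176e-04]), 'tau': array([ 6.90090874e-04, -5.06831646e+01, -2.91874963e+01, -9.71339318e-05,
        2.66347328e-03,  1.47011800e-06]), 'position': array([ 0.19821132, -0.51270892,  0.2214861 ]), 'tool_rot': array([ 0.58345326, -0.58296503,  0.40013512, -0.39953216]), 'force': array([-0.30752273, -0.39740202, -0.66232192]), 'moment': array([ 0.01115098,  0.00811243, -0.01540041]), 'gripper_width': 0.9996918230811882}
```

View images.

View pics/top0.png

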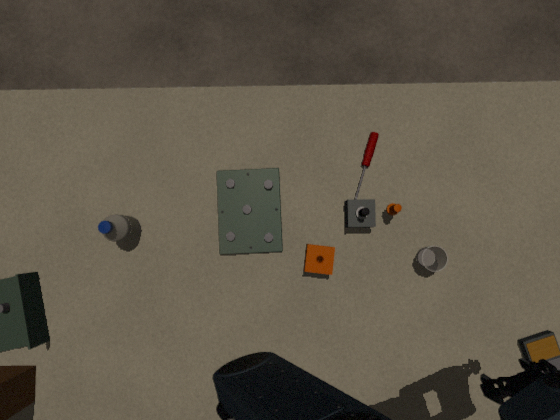

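View pics/side0.png

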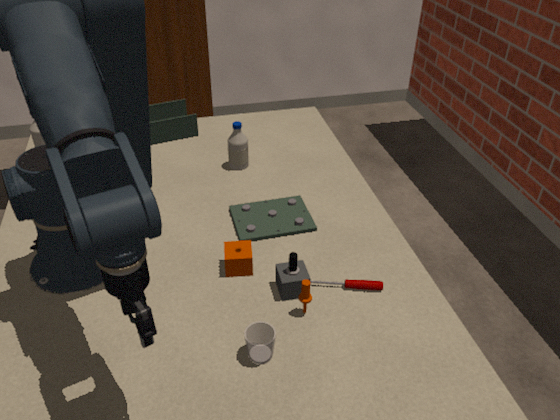

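```bash
cat > h.py <<'E'
from workcell import manip
import cv2,numpy as np
from scipy.spatial.transform import Rotation as R
def Rt(s): q=s["tool_rot"]; return R.from_quat(np.r_[q[1:],q[0]])
def ray(name,uv,z,s=None):
    c=manip.calibration(name);K=c["intrinsics"]
    if name=="wrist":
        T=np.eye(4);T[:3,:3]=Rt(s).as_matrix();T[:3,3]=s["position"];C=T@c["hand_eye"]
    else: C=np.linalg.inv(c["view"])
    d=C[:3,:3]@np.linalg.solve(K,[uv[0],uv[1],1.]);o=C[:3,3]
    return o+d*(z-o[2])/d[2]
E
python3 - <<'E'
from h import *
for n,boxes in (("top",None),("side",None)):
    p=cv2.imread(f"pics/{n}0.png");hsv=cv2.cvtColor(p,cv2.COLOR_BGR2HSV);D=np.load(f"{n}0.npy")
    roi=(205,155,90,110) if n=="top" else (220,185,110,65)
    x,y,w,h=roi; g=((hsv[...,0]>38)&(hsv[...,0]<100)&(hsv[...,1]>25)).astype(np.uint8)*255
    m=np.zeros_like(g);m[y:y+h,x:x+w]=g[y:y+h,x:x+w]
    c=max(cv2.findContours(m,0,2)[0],key=cv2.contourArea);hull=cv2.convexHull(c)
    P=np.array([ray(n,q[0],.016)[:2] for q in hull],np.float32)
    print(n,"plate",cv2.minAreaRect(P))
    # studs: holes in hull
    f=np.zeros_like(g);cv2.fillConvexPoly(f,hull,255);f=cv2.erode(f,np.ones((7,7)))&~m
    for k in cv2.findContours(f,0,2)[0]:
        if cv2.contourArea(k)>25:
            q=cv2.minEnclosingCircle(k)[0];M=cv2.moments(k);q=(M['m10']/M['m00'],M['m01']/M['m00']);print(" stud",np.round(q,1),ray(n,q,.026).round(4))
p=cv2.imread("pics/top0.png")
print("stand",ray("top",(360,214),.065),"orange",ray("top",(397,208),.1))
c=cv2.cvtColor(p[190:240,335:410],cv2.COLOR_BGR2BGRA)[...,:3]; s=cv2.imread("pics/side0.png")[240:330,250:350]
cv2.imwrite("pics/crop.png",np.hstack([cv2.resize(c,(400,267*1)),cv2.resize(s,(296,267))]))
s=manip.observe();print(Rt(s).as_matrix().round(3))
E
```

```text
top plate ((0.5782201886177063, 0.07294543832540512), (0.2387354075908661, 0.17721006274223328), 1.8987821340560913)
 stud [268.1 236.9] [0.5032 0.0192 0.026 ]
 stud [230.3 235.7] [0.508  0.1254 0.026 ]
 stud [246.6 208.9] [0.5829 0.079  0.026 ]
 stud [268. 184.] [0.6529 0.0179 0.026 ]
 stud [230.  182.9] [0.6574 0.1254 0.026 ]
side plate ((0.5774282217025757, 0.06088990345597267), (0.23951496183872223, 0.1891610473394394), 1.8265584707260132)
 stud [250.7 227.7] [0.5024 0.0118 0.026 ]
 stud [298.9 220.7] [0.6525 0.014  0.026 ]
 stud [272.1 212.8] [0.5815 0.0715 0.026 ]
 stud [245.9 208.5] [0.5061 0.1116 0.026 ]
 stud [291.8 202.1] [0.6555 0.1138 0.026 ]
stand [ 0.5621812  -0.23314141  0.065     ] orange [ 0.5748391  -0.32470177  0.1       ]
[[ 0.361 -0.     0.933]
 [-0.933  0.001  0.361]
 [-0.001 -1.     0.   ]]
```

View pics/crop.png

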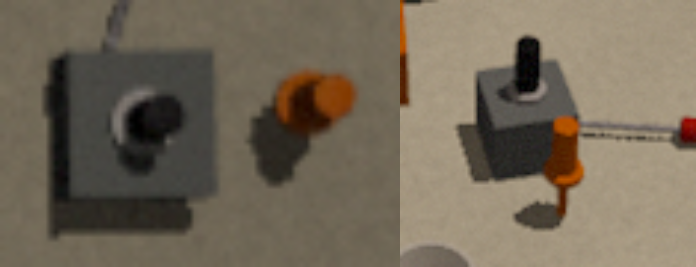

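```bash
python3 - <<'E'
from h import *
print("stand",ray("top",(361.7,213.4),.065),"collar",ray("top",(361.3,212.5),.072),"handletop",ray("top",(365,211),.122))
E
python3 -m inch '[{"x":-0.0119,"z":0.0395},{"x":-0.0119,"z":0.0395},{"x":-0.0119,"z":0.0395},{"x":-0.0119,"z":0.0395},{"x":-0.0119,"z":0.0395},{"x":-0.0119,"z":0.0395},{"x":-0.0119,"z":0.0395},{"x":-0.0119,"z":0.0395}]' 
python3 -m inch '[{"wy":-7},{"wy":-7},{"wy":-7},{"wy":-7},{"wy":-7},{"wy":-7},{"wy":-7},{"wy":-7}]'
```

```text
stand [ 0.56375596 -0.23779294  0.065     ] collar [ 0.56581022 -0.23551487  0.072     ] handletop [ 0.56663525 -0.23621045  0.122     ]invalid input at $[0]: expected keys claw, x, y, z, wx, wy, wz
invalid input at $[0]: expected keys claw, x, y, z, wx, wy, wz
```

```bash
python3 -m inch '[{"claw":0,"x":-0.0119,"y":0,"z":0.0395,"wx":0,"wy":0,"wz":0},{"claw":0,"x":-0.0119,"y":0,"z":0.0395,"wx":0,"wy":0,"wz":0},{"claw":0,"x":-0.0119,"y":0,"z":0.0395,"wx":0,"wy":0,"wz":0},{"claw":0,"x":-0.0119,"y":0,"z":0.0395,"wx":0,"wy":0,"wz":0},{"claw":0,"x":-0.0119,"y":0,"z":0.0395,"wx":0,"wy":0,"wz":0},{"claw":0,"x":-0.0119,"y":0,"z":0.0395,"wx":0,"wy":0,"wz":0},{"claw":0,"x":-0.0119,"y":0,"z":0.0395,"wx":0,"wy":0,"wz":0},{"claw":0,"x":-0.0119,"y":0,"z":0.0395,"wx":0,"wy":0,"wz":0}]' 60
python3 -m inch '[{"claw":0,"x":0,"y":0,"z":0,"wx":0,"wy":-7,"wz":0},{"claw":0,"x":0,"y":0,"z":0,"wx":0,"wy":-7,"wz":0},{"claw":0,"x":0,"y":0,"z":0,"wx":0,"wy":-7,"wz":0},{"claw":0,"x":0,"y":0,"z":0,"wx":0,"wy":-7,"wz":0},{"claw":0,"x":0,"y":0,"z":0,"wx":0,"wy":-7,"wz":0},{"claw":0,"x":0,"y":0,"z":0,"wx":0,"wy":-7,"wz":0},{"claw":0,"x":0,"y":0,"z":0,"wx":0,"wy":-7,"wz":0},{"claw":0,"x":0,"y":0,"z":0,"wx":0,"wy":-7,"wz":0}]'
python3 -c "
from h import *
s=manip.observe();print(s['position'],Rt(s).as_matrix().round(3),s['q'].round(2))"
```

```text
clock: 0.77
position: [0.4586, -0.3093, 0.2192]
tool_rot: [0.581, -0.581, 0.405, -0.402]
force: [0.7, -1.0, 0.2]
gripper_width: 1.0
clock: 1.43
position: [0.4644, -0.3008, 0.2162]
tool_rot: [0.705, -0.701, 0.079, -0.073]
force: [0.1, -0.3, 0.5]
gripper_width: 1.001
[ 0.46442088 -0.3008355   0.21621059] [[ 0.977 -0.007  0.214]
 [-0.214  0.007  0.977]
 [-0.008 -1.     0.005]] [-0.66  0.37  1.64  0.    1.14 -0.44]
```

```bash
cat >> h.py <<'E'
G=R.from_matrix(np.array([[1,0,0],[0,0,1],[0,-1,0.]]))
def plan(t):
    s=manip.observe();r=Rt(s)
    print("t%.1f"%s["clock"],"pos",s["position"].round(4),"F",s["force"].round(1),"w%.3f"%s["gripper_width"],
     "shift(mm)",(r.inv().apply(np.array(t)-s["position"])*1e3).round(1),"turn",np.degrees((r.inv()*G).as_rotvec()).round(2))
E
python3 -m inch '[{"claw":0,"x":0.025,"y":0,"z":0.025,"wx":0,"wy":0,"wz":0},{"claw":0,"x":0.025,"y":0,"z":0.025,"wx":0,"wy":0,"wz":0},{"claw":0,"x":0.025,"y":0,"z":0.025,"wx":0,"wy":0,"wz":0},{"claw":0.2,"x":0.003,"y":0,"z":0.003,"wx":0,"wy":-6,"wz":0},{"claw":0.2,"x":0,"y":0,"z":0,"wx":0,"wy":-6,"wz":0},{"claw":0.2,"x":0,"y":0,"z":0,"wx":0,"wy":0,"wz":0}]'
python3 - <<'E'
from h import *
plan([.5655,-.236,.2])
s=manip.observe();p,d=manip.camera("wrist");cv2.imwrite("pics/w1.png",p);np.save("w1.npy",d)
E
```

```text
clock: 1.93
position: [0.5598, -0.2374, 0.2137]
tool_rot: [0.71, -0.704, -0.0, 0.008]
force: [-1.6, -0.8, -0.5]
gripper_width: 0.801
t1.9 pos [ 0.5598 -0.2374  0.2137] F [-1.6 -0.8 -0.5] w0.801 shift(mm) [ 5.8 13.6  1.2] turn [-0.52  0.65 -0.58]
```

View pics/w1.png

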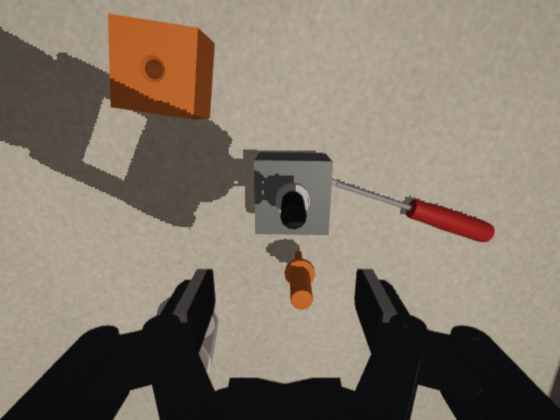

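```bash
python3 - <<'E'
from h import *
s=manip.observe()
p=cv2.imread("pics/w1.png").astype(int)
print("stand",ray("wrist",(292.7,197.5),.065,s))
m=(p.max(2)<32).astype(np.uint8);m[:,:270]=0;m[:,325:]=0;m[:185]=0;m[240:]=0
c=max(cv2.findContours(m,0,2)[0],key=cv2.contourArea);r=cv2.boundingRect(c);print(r)
x,y,w,h=r
print("handle top front edge",ray("wrist",(x+w/2,y+h),.122,s),"widths",[ (np.where(m[k])[0].min(),np.where(m[k])[0].max()) for k in range(y,y+h,4)])
b=(p.min(2)>130).astype(np.uint8);b[:,:268]=0;b[:,318:]=0;b[:180]=0;b[:,][230:]=0
c=np.argwhere(b)[:,::-1];print("collar",c.min(0),c.max(0))
E
```

```text
stand [ 0.5662317  -0.23793601  0.065     ]
(281, 191, 25, 37)
handle top front edge [ 0.56610432 -0.24844402  0.122     ] widths [(np.int64(291), np.int64(292)), (np.int64(284), np.int64(299)), (np.int64(282), np.int64(301)), (np.int64(282), np.int64(303)), (np.int64(281), np.int64(303)), (np.int64(282), np.int64(304)), (np.int64(281), np.int64(305)), (np.int64(282), np.int64(304)), (np.int64(283), np.int64(291)), (np.int64(289), np.int64(296))]
collar [296 185] [309 209]
```

```bash
python3 -m inch '[{"claw":0.3,"x":0.006,"y":0.01,"z":0,"wx":-0.5,"wy":0.6,"wz":-0.6},{"claw":0.3,"x":0,"y":0.02,"z":0,"wx":0,"wy":0,"wz":0},{"claw":0.3,"x":0,"y":0.015,"z":0,"wx":0,"wy":0,"wz":0},{"claw":0.3,"x":0,"y":0,"z":0,"wx":0,"wy":0,"wz":0}]' 60; python3 -c "
from h import *
plan([.566,-.2377,.097])"
```

```text
clock: 2.32
position: [0.5647, -0.2387, 0.1676]
tool_rot: [-0.707, 0.707, -0.007, 0.008]
force: [-0.5, 0.2, -0.3]
gripper_width: 0.699
t2.3 pos [ 0.5647 -0.2387  0.1676] F [-0.5  0.2 -0.3] w0.699 shift(mm) [ 1.1 70.6  1.1] turn [ 0.05 -1.28  0.08]
```

```bash
python3 -m inch '[{"claw":0.3,"x":0.001,"y":0.02,"z":0.001,"wx":0,"wy":-1.2,"wz":0},{"claw":0.3,"x":0,"y":0.02,"z":0,"wx":0,"wy":0,"wz":0},{"claw":0.3,"x":0,"y":0.02,"z":0,"wx":0,"wy":0,"wz":0},{"claw":0.3,"x":0,"y":0.008,"z":0,"wx":0,"wy":0,"wz":0},{"claw":0.3,"x":0,"y":0,"z":0,"wx":0,"wy":0,"wz":0}]'; python3 -c "
from h import *
plan([.566,-.2377,.097])"
```

```text
clock: 2.73
position: [0.5656, -0.2401, 0.1007]
tool_rot: [-0.706, 0.708, -0.004, 0.007]
force: [1.0, 0.0, -0.4]
gripper_width: 0.703
t2.7 pos [ 0.5656 -0.2401  0.1007] F [ 1.   0.  -0.4] w0.703 shift(mm) [0.4 3.7 2.4] turn [ 0.13 -0.93  0.2 ]
```

```bash
python3 -m inch '[{"claw":0.3,"x":0.0004,"y":0.0037,"z":0.0024,"wx":0.1,"wy":-0.9,"wz":0.2},{"claw":0.3,"x":0,"y":0,"z":0,"wx":0,"wy":0,"wz":0}]' 
python3 -c "
from h import *
plan([.566,-.2377,.097])"
python3 -m inch '[{"claw":0.6,"x":0,"y":0,"z":0,"wx":0,"wy":0,"wz":0},{"claw":0.7,"x":0,"y":0,"z":0,"wx":0,"wy":0,"wz":0},{"claw":0.8,"x":0,"y":0,"z":0,"wx":0,"wy":0,"wz":0},{"claw":1,"x":0,"y":0,"z":0,"wx":0,"wy":0,"wz":0},{"claw":1,"x":0,"y":0,"z":0,"wx":0,"wy":0,"wz":0},{"claw":1,"x":0,"y":0,"z":0,"wx":0,"wy":0,"wz":0}]' 80
python3 -c "
from h import *
plan([.566,-.2377,.097])"
```

```text
clock: 2.9
position: [0.5663, -0.2382, 0.0985]
tool_rot: [-0.707, 0.707, -0.0, 0.001]
force: [-0.2, 0.7, -0.8]
gripper_width: 0.698
t2.9 pos [ 0.5663 -0.2382  0.0985] F [-0.2  0.7 -0.8] w0.698 shift(mm) [-0.3  1.5  0.5] turn [ 0.05 -0.11  0.04]
clock: 3.4
position: [0.5678, -0.2389, 0.1024]
tool_rot: [-0.706, 0.708, 0.001, 0.003]
force: [0.5, -1.0, -1.6]
gripper_width: 0.216
t3.4 pos [ 0.5678 -0.2389  0.1024] F [ 0.5 -1.  -1.6] w0.216 shift(mm) [-1.8  5.4  1.2] turn [ 0.18 -0.15  0.3 ]
```

```bash
python3 -m inch '[{"claw":1,"x":0,"y":-0.005,"z":0,"wx":0,"wy":0,"wz":0},{"claw":1,"x":0,"y":-0.015,"z":0,"wx":0,"wy":0,"wz":0},{"claw":1,"x":0,"y":-0.02,"z":0,"wx":0,"wy":0,"wz":0},{"claw":1,"x":0,"y":-0.02,"z":0,"wx":0,"wy":0,"wz":0},{"claw":1,"x":0,"y":-0.02,"z":0,"wx":0,"wy":0,"wz":0},{"claw":1,"x":0,"y":-0.01,"z":0,"wx":0,"wy":0,"wz":0},{"claw":1,"x":0,"y":0,"z":0,"wx":0,"wy":0,"wz":0},{"claw":1,"x":0,"y":0,"z":0,"wx":0,"wy":0,"wz":0}]' 
python3 -c "
from h import *
plan([.502,.0185,.15])
for n in ('side','wrist'):
    p,d=manip.camera(n);cv2.imwrite('pics/%s2.png'%n,p)
a=cv2.imread('pics/side2.png')[140:350,200:400];b=cv2.imread('pics/wrist2.png')
cv2.imwrite('pics/c2.png',np.hstack([cv2.resize(a,(400,420)),b[:,120:480]]))
"
```

```text
clock: 4.07
position: [0.5663, -0.238, 0.1959]
tool_rot: [-0.707, 0.708, -0.0, 0.002]
force: [0.4, 0.6, -1.2]
gripper_width: 0.212
t4.1 pos [ 0.5663 -0.238   0.1959] F [ 0.4  0.6 -1.2] w0.212 shift(mm) [-65.2  45.4 256.4] turn [ 0.08 -0.16  0.12]
```

View pics/c2.png

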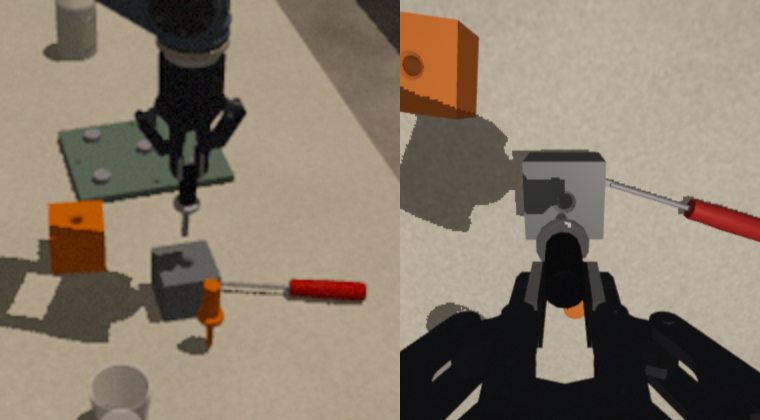

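```bash
python3 -m inch '[{"claw":1,"x":-0.005,"y":0,"z":0.02,"wx":0,"wy":0,"wz":0},{"claw":1,"x":-0.01,"y":0,"z":0.038,"wx":0,"wy":0,"wz":0},{"claw":1,"x":-0.01,"y":0,"z":0.039,"wx":0,"wy":0,"wz":0},{"claw":1,"x":-0.01,"y":0,"z":0.039,"wx":0,"wy":0,"wz":0},{"claw":1,"x":-0.01,"y":0,"z":0.039,"wx":0,"wy":0,"wz":0},{"claw":1,"x":-0.01,"y":0,"z":0.039,"wx":0,"wy":0,"wz":0},{"claw":1,"x":-0.01,"y":0.01,"z":0.025,"wx":0,"wy":0,"wz":0},{"claw":1,"x":0,"y":0,"z":0,"wx":0,"wy":0,"wz":0}]' 
python3 -c "
from h import *
plan([.5025,.019,.13])
p,d=manip.camera('wrist');cv2.imwrite('pics/w3.png',p)
"
```

```text
clock: 4.83
position: [0.4944, 0.0092, 0.1749]
tool_rot: [0.708, -0.706, 0.007, 0.001]
force: [0.5, 0.0, -1.6]
gripper_width: 0.213
t4.8 pos [0.4944 0.0092 0.1749] F [ 0.5  0.  -1.6] w0.213 shift(mm) [ 8.5 44.8  9.8] turn [-0.11 -0.49 -0.69]
```

View pics/w3.png

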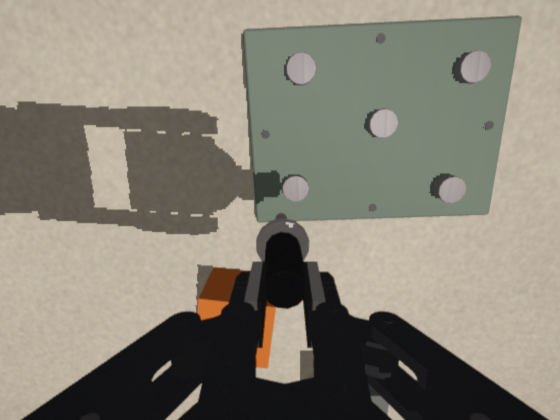

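```bash
python3 - <<'E'
from h import *
s=manip.observe()
uv=[(295,188),(300.5,68),(382,122.5),(452,188.5),(475.5,66)]
P=np.array([ray("wrist",q,.026,s)[:2] for q in uv])
M=np.array([[-78,-52],[-70,55],[4,6],[72,-58],[80,50]])/1e3
T=np.array([[.5032,.0192],[.508,.1254],[.5829,.079],[.6529,.0179],[.6574,.1254]])
for A in(P,T,(P+T)/2):
    a=M-M.mean(0);b=A-A.mean(0);th=np.arctan2((a[:,0]*b[:,1]-a[:,1]*b[:,0]).sum(),(a*b).sum())
    c,n=np.cos(th),np.sin(th);fit=a@np.array([[c,n],[-n,c]])+A.mean(0)
    print(np.degrees(th).round(2),fit.round(4).tolist(),"res",(A-fit).round(4).tolist())
p=cv2.imread("pics/wrist2.png")
E
```

```text
2.04 [[0.5052, 0.0151], [0.5094, 0.1223], [0.5851, 0.076], [0.6553, 0.0144], [0.6595, 0.1227]] res [[-0.0006, 0.0003], [-0.0003, -0.0], [-0.0014, 0.0002], [0.0017, -0.0004], [0.0005, -0.0001]]
1.82 [[0.503, 0.0187], [0.5076, 0.1259], [0.5831, 0.0793], [0.6531, 0.0174], [0.6577, 0.1256]] res [[0.0002, 0.0005], [0.0004, -0.0005], [-0.0002, -0.0003], [-0.0002, 0.0005], [-0.0003, -0.0002]]
1.93 [[0.5041, 0.0169], [0.5085, 0.1241], [0.5841, 0.0776], [0.6542, 0.0159], [0.6586, 0.1242]] res [[-0.0002, 0.0004], [0.0001, -0.0002], [-0.0008, -0.0], [0.0008, 0.0], [0.0001, -0.0002]]
```

```bash
python3 -m inch '[{"claw":1,"x":0.009,"y":0.01,"z":0.0075,"wx":-0.1,"wy":-0.5,"wz":-0.7},{"claw":1,"x":0,"y":0.02,"z":0,"wx":0,"wy":0,"wz":0},{"claw":1,"x":0,"y":0.015,"z":0,"wx":0,"wy":0,"wz":0},{"claw":1,"x":0,"y":0,"z":0,"wx":0,"wy":0,"wz":0},{"claw":1,"x":0,"y":0,"z":0,"wx":0,"wy":0,"wz":0}]' 90
python3 -c "
from h import *
plan([.504,.017,.11])"
```

```text
clock: 5.3
position: [0.5062, 0.0131, 0.1277]
tool_rot: [-0.707, 0.708, 0.001, 0.0]
force: [0.3, 0.4, -1.4]
gripper_width: 0.21
t5.3 pos [0.5062 0.0131 0.1277] F [ 0.3  0.4 -1.4] w0.210 shift(mm) [-2.2 17.7  3.9] turn [0.08 0.05 0.08]
```

```bash
python3 -m inch '[{"claw":1,"x":-0.002,"y":0.005,"z":0.0035,"wx":0,"wy":0,"wz":0},{"claw":1,"x":0,"y":0.004,"z":0,"wx":0,"wy":0,"wz":0},{"claw":1,"x":0,"y":0,"z":0,"wx":0,"wy":0,"wz":0}]'
python3 -m inch '[{"claw":1,"x":0,"y":0.003,"z":0,"wx":0,"wy":0,"wz":0},{"claw":1,"x":0,"y":0,"z":0,"wx":0,"wy":0,"wz":0}]'
python3 -m inch '[{"claw":1,"x":0,"y":0.002,"z":0,"wx":0,"wy":0,"wz":0},{"claw":1,"x":0,"y":0,"z":0,"wx":0,"wy":0,"wz":0}]'
python3 -c "
from h import *
plan([.504,.017,.11])"
```

```text
clock: 5.55
position: [0.5049, 0.0155, 0.1191]
tool_rot: [-0.707, 0.708, 0.001, 0.001]
force: [-0.5, -0.0, -1.6]
gripper_width: 0.208
clock: 5.72
position: [0.5053, 0.0153, 0.1165]
tool_rot: [-0.706, 0.708, 0.001, 0.002]
force: [-1.3, 0.8, -1.2]
gripper_width: 0.207
clock: 5.88
position: [0.5056, 0.0152, 0.1148]
tool_rot: [-0.706, 0.708, 0.001, 0.002]
force: [-0.5, -0.0, -1.6]
gripper_width: 0.204
t5.9 pos [0.5056 0.0152 0.1148] F [-0.5 -0.  -1.6] w0.204 shift(mm) [-1.7  4.8  1.8] turn [ 0.1  -0.07  0.27]
```

```bash
for i in 1; do
python3 -m inch '[{"claw":1,"x":-0.001,"y":0.002,"z":0.001,"wx":0,"wy":0,"wz":0.2},{"claw":1,"x":0,"y":0,"z":0,"wx":0,"wy":0,"wz":0}]'
python3 -m inch '[{"claw":1,"x":0,"y":0.0015,"z":0,"wx":0,"wy":0,"wz":0},{"claw":1,"x":0,"y":0,"z":0,"wx":0,"wy":0,"wz":0}]'
python3 -m inch '[{"claw":1,"x":0,"y":0.0015,"z":0,"wx":0,"wy":0,"wz":0},{"claw":1,"x":0,"y":0,"z":0,"wx":0,"wy":0,"wz":0}]'
done
```

```text
clock: 6.05
position: [0.5047, 0.0163, 0.1129]
tool_rot: [-0.706, 0.708, 0.0, 0.001]
force: [-0.7, 0.6, -1.2]
gripper_width: 0.21
clock: 6.22
position: [0.505, 0.0164, 0.1115]
tool_rot: [-0.706, 0.708, 0.0, 0.001]
force: [-0.7, -0.8, 1.3]
gripper_width: 0.209
clock: 6.38
position: [0.5051, 0.0164, 0.1103]
tool_rot: [-0.706, 0.708, 0.001, 0.001]
force: [-0.2, 0.5, 3.0]
gripper_width: 0.208
```

```bash

python3 -m inch '[{"claw":1,"x":0,"y":-0.015,"z":0,"wx":0,"wy":0,"wz":0},{"claw":1,"x":0.026,"y":0,"z":0.02,"wx":0,"wy":0,"wz":0},{"claw":1,"x":0.026,"y":0,"z":0.02,"wx":0,"wy":0,"wz":0},{"claw":1,"x":0.022,"y":0,"z":0.018,"wx":0,"wy":0,"wz":0},{"claw":1,"x":0,"y":0,"z":0,"wx":0,"wy":0,"wz":0},{"claw":1,"x":0,"y":0,"z":0,"wx":0,"wy":0,"wz":0}]'
python3 -c "
from h import *
plan([.584,.0775,.1115])"
```

```text
clock: 6.88
position: [0.5813, 0.0765, 0.1252]
tool_rot: [-0.707, 0.708, -0.001, 0.001]
force: [-0.7, -1.3, -0.9]
gripper_width: 0.211
t6.9 pos [0.5813 0.0765 0.1252] F [-0.7 -1.3 -0.9] w0.211 shift(mm) [ 2.6 13.7  1. ] turn [ 0.1  -0.15  0.07]
```

```bash

python3 -m inch '[{"claw":1,"x":0.0025,"y":0.004,"z":0.001,"wx":0,"wy":0,"wz":0},{"claw":1,"x":0,"y":0.004,"z":0,"wx":0,"wy":0,"wz":0},{"claw":1,"x":0,"y":0,"z":0,"wx":0,"wy":0,"wz":0}]'
python3 -m inch '[{"claw":1,"x":0,"y":0.003,"z":0,"wx":0,"wy":0,"wz":0},{"claw":1,"x":0,"y":0,"z":0,"wx":0,"wy":0,"wz":0}]'
python3 -m inch '[{"claw":1,"x":0,"y":0.002,"z":0,"wx":0,"wy":0,"wz":0},{"claw":1,"x":0,"y":0,"z":0,"wx":0,"wy":0,"wz":0}]'
```

```text
clock: 7.13
position: [0.5829, 0.077, 0.1158]
tool_rot: [-0.706, 0.708, -0.001, 0.001]
force: [-0.1, 0.5, -2.2]
gripper_width: 0.205
clock: 7.3
position: [0.5822, 0.0762, 0.1122]
tool_rot: [-0.706, 0.708, -0.002, 0.001]
force: [0.3, -0.5, 0.0]
gripper_width: 0.208
clock: 7.47
position: [0.5822, 0.0757, 0.1106]
tool_rot: [-0.706, 0.708, -0.002, 0.002]
force: [-0.7, 1.1, 2.8]
gripper_width: 0.208
```

```bash

python3 -m inch '[{"claw":1,"x":0,"y":-0.015,"z":0,"wx":0,"wy":0,"wz":0},{"claw":1,"x":0.026,"y":0,"z":-0.022,"wx":0,"wy":0,"wz":0},{"claw":1,"x":0.026,"y":0,"z":-0.022,"wx":0,"wy":0,"wz":0},{"claw":1,"x":0.019,"y":0,"z":-0.015,"wx":0,"wy":0,"wz":0},{"claw":1,"x":0,"y":0,"z":0,"wx":0,"wy":0,"wz":0},{"claw":1,"x":0,"y":0,"z":0,"wx":0,"wy":0,"wz":0}]'
python3 -c "
from h import *
plan([.654,.016,.1125])"
```

```text
clock: 7.97
position: [0.6544, 0.0138, 0.1262]
tool_rot: [-0.706, 0.708, -0.002, 0.001]
force: [-0.3, -0.1, -0.8]
gripper_width: 0.207
t8.0 pos [0.6544 0.0138 0.1262] F [-0.3 -0.1 -0.8] w0.207 shift(mm) [-0.3 13.7  2.2] turn [ 0.12 -0.2  -0.08]
```

```bash

python3 -m inch '[{"claw":1,"x":0,"y":0.004,"z":0.002,"wx":0,"wy":0,"wz":0},{"claw":1,"x":0,"y":0.005,"z":0,"wx":0,"wy":0,"wz":0},{"claw":1,"x":0,"y":0,"z":0,"wx":0,"wy":0,"wz":0}]'
python3 -m inch '[{"claw":1,"x":0,"y":0.002,"z":0,"wx":0,"wy":0,"wz":0},{"claw":1,"x":0,"y":0,"z":0,"wx":0,"wy":0,"wz":0}]'
python3 -m inch '[{"claw":1,"x":0,"y":0.0015,"z":0,"wx":0,"wy":0,"wz":0},{"claw":1,"x":0,"y":0,"z":0,"wx":0,"wy":0,"wz":0}]'
```

```text
clock: 8.22
position: [0.6529, 0.0166, 0.1159]
tool_rot: [-0.706, 0.708, -0.002, 0.0]
force: [-0.5, 0.3, -2.5]
gripper_width: 0.211
clock: 8.38
position: [0.6526, 0.0176, 0.114]
tool_rot: [-0.706, 0.708, -0.002, -0.0]
force: [0.6, -1.2, 2.6]
gripper_width: 0.213
clock: 8.55
position: [0.6528, 0.0181, 0.1135]
tool_rot: [-0.706, 0.708, -0.001, 0.0]
force: [-1.0, -0.1, 2.8]
gripper_width: 0.209
```

```bash

python3 -m inch '[{"claw":1,"x":0,"y":0.0015,"z":0,"wx":0,"wy":0,"wz":0},{"claw":1,"x":0,"y":0,"z":0,"wx":0,"wy":0,"wz":0}]'
python3 -m inch '[{"claw":1,"x":0,"y":-0.015,"z":0,"wx":0,"wy":0,"wz":0},{"claw":1,"x":0.002,"y":0,"z":0.036,"wx":0,"wy":0,"wz":0},{"claw":1,"x":0.002,"y":0,"z":0.036,"wx":0,"wy":0,"wz":0},{"claw":1,"x":0.001,"y":0,"z":0.034,"wx":0,"wy":0,"wz":0},{"claw":1,"x":0,"y":0,"z":0,"wx":0,"wy":0,"wz":0},{"claw":1,"x":0,"y":0,"z":0,"wx":0,"wy":0,"wz":0}]'
python3 -c "
from h import *
plan([.6585,.124,.1125])"
```

```text
clock: 8.72
position: [0.6529, 0.0183, 0.1128]
tool_rot: [-0.706, 0.708, -0.0, 0.0]
force: [-1.1, -1.0, 4.3]
gripper_width: 0.208
clock: 9.22
position: [0.657, 0.1274, 0.1257]
tool_rot: [-0.706, 0.708, -0.003, 0.0]
force: [-0.8, -0.7, -0.9]
gripper_width: 0.208
t9.2 pos [0.657  0.1274 0.1257] F [-0.8 -0.7 -0.9] w0.208 shift(mm) [ 1.6 13.2 -3.3] turn [ 0.11 -0.25 -0.21]
```

```bash

python3 -m inch '[{"claw":1,"x":0.0015,"y":0.004,"z":-0.003,"wx":0.1,"wy":0,"wz":0},{"claw":1,"x":0,"y":0.005,"z":0,"wx":0,"wy":0,"wz":0},{"claw":1,"x":0,"y":0,"z":0,"wx":0,"wy":0,"wz":0}]'
python3 -m inch '[{"claw":1,"x":0,"y":0.002,"z":0,"wx":0,"wy":0,"wz":0},{"claw":1,"x":0,"y":0,"z":0,"wx":0,"wy":0,"wz":0}]'
python3 -m inch '[{"claw":1,"x":0,"y":0.0015,"z":0,"wx":0,"wy":0,"wz":0},{"claw":1,"x":0,"y":0,"z":0,"wx":0,"wy":0,"wz":0}]'
```

```text
clock: 9.47
position: [0.6579, 0.123, 0.1147]
tool_rot: [-0.707, 0.707, -0.004, -0.0]
force: [-0.3, -0.1, -1.5]
gripper_width: 0.21
clock: 9.63
position: [0.6578, 0.1211, 0.1119]
tool_rot: [-0.707, 0.707, -0.005, 0.0]
force: [0.1, 0.0, 0.3]
gripper_width: 0.208
clock: 9.8
position: [0.6581, 0.1202, 0.1107]
tool_rot: [-0.707, 0.707, -0.005, 0.001]
force: [-0.4, 0.6, 3.3]
gripper_width: 0.211
```

```bash

python3 -m inch '[{"claw":1,"x":0,"y":-0.015,"z":0,"wx":0,"wy":0,"wz":0},{"claw":1,"x":-0.001,"y":0,"z":-0.036,"wx":0,"wy":0,"wz":0},{"claw":1,"x":-0.001,"y":0,"z":-0.036,"wx":0,"wy":0,"wz":0},{"claw":1,"x":-0.001,"y":0,"z":-0.031,"wx":0,"wy":-0.5,"wz":0},{"claw":1,"x":0,"y":0,"z":0,"wx":0,"wy":0,"wz":0},{"claw":1,"x":0,"y":0,"z":0,"wx":0,"wy":0,"wz":0}]' 110
python3 -c "
from h import *
plan([.654,.016,.116])"
```

```text
clock: 10.3
position: [0.6543, 0.0134, 0.1266]
tool_rot: [-0.707, 0.707, -0.001, -0.003]
force: [-0.0, 0.2, -1.6]
gripper_width: 0.2
t10.3 pos [0.6543 0.0134 0.1266] F [-0.   0.2 -1.6] w0.200 shift(mm) [-0.2 10.6  2.6] turn [ 0.03  0.14 -0.27]
```

```bash

python3 -m inch '[{"claw":1,"x":0,"y":0.005,"z":0.002,"wx":0,"wy":0,"wz":-0.2},{"claw":1,"x":0,"y":0.005,"z":0,"wx":0,"wy":0,"wz":0},{"claw":1,"x":0,"y":0,"z":0,"wx":0,"wy":0,"wz":0}]'
python3 -m inch '[{"claw":1,"x":0,"y":0.002,"z":0,"wx":0,"wy":0,"wz":0},{"claw":1,"x":0,"y":0.002,"z":0,"wx":0,"wy":0,"wz":0},{"claw":1,"x":0,"y":0,"z":0,"wx":0,"wy":0,"wz":0}]'
python3 -m inch '[{"claw":1,"x":0,"y":0.002,"z":0,"wx":0,"wy":0,"wz":0},{"claw":1,"x":0,"y":0.001,"z":0,"wx":0,"wy":0,"wz":0},{"claw":1,"x":0,"y":0,"z":0,"wx":0,"wy":0,"wz":0}]'
```

```text
clock: 10.55
position: [0.6544, 0.0165, 0.1157]
tool_rot: [-0.707, 0.707, 0.001, -0.001]
force: [0.5, -1.3, -0.9]
gripper_width: 0.196
clock: 10.8
position: [0.6548, 0.0186, 0.1121]
tool_rot: [-0.707, 0.707, 0.002, -0.002]
force: [-1.9, -0.3, 6.6]
gripper_width: 0.198
clock: 11.05
position: [0.6554, 0.0199, 0.1113]
tool_rot: [-0.706, 0.708, 0.003, -0.002]
force: [-3.2, -1.0, 7.5]
gripper_width: 0.2
```

```bash

python3 -m inch '[{"claw":1,"x":-0.001,"y":0.002,"z":-0.003,"wx":0,"wy":0,"wz":0},{"claw":1,"x":0,"y":0.002,"z":-0.001,"wx":0,"wy":0,"wz":0},{"claw":1,"x":0,"y":0,"z":0,"wx":0,"wy":0,"wz":0}]'
python3 -c "
from h import *
plan([.654,.016,.1035])"
```

```text
clock: 11.3
position: [0.6555, 0.0172, 0.1105]
tool_rot: [-0.706, 0.708, 0.005, -0.002]
force: [-3.6, 0.1, 9.7]
gripper_width: 0.202
t11.3 pos [0.6555 0.0172 0.1105] F [-3.6  0.1  9.7] w0.202 shift(mm) [-1.5  7.  -1.2] turn [0.15 0.58 0.28]
```

```bash

python3 -m inch '[{"claw":1,"x":-0.001,"y":0.004,"z":-0.001,"wx":0,"wy":0.3,"wz":0.2},{"claw":1,"x":-0.001,"y":0.004,"z":0,"wx":0,"wy":0,"wz":0}]'
python3 -m inch '[{"claw":1,"x":-0.001,"y":0.004,"z":-0.001,"wx":0,"wy":0,"wz":0},{"claw":1,"x":0,"y":0.004,"z":-0.001,"wx":0,"wy":0,"wz":0}]'
python3 -c "
from h import *
plan([.654,.016,.1035])"
```

```text
clock: 11.47
position: [0.6553, 0.0171, 0.106]
tool_rot: [-0.706, 0.708, 0.004, 0.0]
force: [-3.5, -0.1, 13.8]
gripper_width: 0.199
clock: 11.63
position: [0.6558, 0.0162, 0.1019]
tool_rot: [-0.706, 0.708, 0.006, 0.001]
force: [-7.6, -0.2, 20.9]
gripper_width: 0.2
t11.6 pos [0.6558 0.0162 0.1019] F [-7.6 -0.2 20.9] w0.200 shift(mm) [-1.8 -1.7 -0.2] turn [0.18 0.43 0.61]
```

```bash

python3 -m inch '[{"claw":1,"x":-0.001,"y":0.002,"z":0,"wx":0,"wy":0,"wz":0.3},{"claw":1,"x":-0.001,"y":0.002,"z":0,"wx":0,"wy":0,"wz":0}]'
python3 -m inch '[{"claw":1,"x":0,"y":-0.008,"z":0,"wx":0,"wy":0,"wz":0},{"claw":1,"x":0,"y":-0.01,"z":0,"wx":0,"wy":0,"wz":0},{"claw":1,"x":0,"y":-0.005,"z":0,"wx":0,"wy":0,"wz":0},{"claw":1,"x":0,"y":0,"z":0,"wx":0,"wy":0,"wz":0},{"claw":1,"x":0,"y":0,"z":0,"wx":0,"wy":0,"wz":0}]'
python3 -c "
from h import *
plan([.654,.016,.115])"
```

```text
clock: 11.8
position: [0.6558, 0.017, 0.1024]
tool_rot: [-0.706, 0.708, 0.007, 0.001]
force: [-5.6, -1.4, 20.6]
gripper_width: 0.201
clock: 12.22
position: [0.6561, 0.0192, 0.128]
tool_rot: [-0.706, 0.708, 0.009, 0.0]
force: [0.2, -0.4, -2.0]
gripper_width: 0.194
t12.2 pos [0.6561 0.0192 0.128 ] F [ 0.2 -0.4 -2. ] w0.194 shift(mm) [-2.3 13.  -3.1] turn [0.2  0.65 0.73]
```

Re-touch stud3 lightly to verify it moved.

```bash

python3 -m inch '[{"claw":1,"x":-0.002,"y":0.006,"z":-0.003,"wx":0.2,"wy":0.6,"wz":0.7},{"claw":1,"x":0,"y":0.006,"z":0,"wx":0,"wy":0,"wz":0},{"claw":1,"x":0,"y":0,"z":0,"wx":0,"wy":0,"wz":0}]'
python3 -m inch '[{"claw":1,"x":0,"y":0.001,"z":0,"wx":0,"wy":0,"wz":0},{"claw":1,"x":0,"y":0,"z":0,"wx":0,"wy":0,"wz":0}]'
python3 -m inch '[{"claw":1,"x":0,"y":0.0015,"z":0,"wx":0,"wy":0,"wz":0},{"claw":1,"x":0,"y":0,"z":0,"wx":0,"wy":0,"wz":0}]'
python3 -m inch '[{"claw":1,"x":0,"y":0.0015,"z":0,"wx":0,"wy":0,"wz":0},{"claw":1,"x":0,"y":0,"z":0,"wx":0,"wy":0,"wz":0}]'
```

```text
clock: 12.47
position: [0.6533, 0.0162, 0.1133]
tool_rot: [0.707, -0.707, 0.001, 0.001]
force: [-1.3, -0.2, -1.4]
gripper_width: 0.2
clock: 12.63
position: [0.6532, 0.0159, 0.1111]
tool_rot: [0.707, -0.707, 0.001, 0.001]
force: [-0.0, 0.5, 3.0]
gripper_width: 0.203
clock: 12.8
position: [0.6534, 0.0159, 0.1101]
tool_rot: [0.707, -0.707, 0.001, 0.001]
force: [-1.6, -0.3, 4.8]
gripper_width: 0.199
clock: 12.97
position: [0.6536, 0.0159, 0.1097]
tool_rot: [0.707, -0.707, 0.001, 0.001]
force: [-2.0, 0.1, 5.5]
gripper_width: 0.2
```

```bash

python3 -m inch '[{"claw":1,"x":0,"y":-0.015,"z":0,"wx":0,"wy":0,"wz":0},{"claw":1,"x":-0.026,"y":0,"z":0.022,"wx":0,"wy":0,"wz":0},{"claw":1,"x":-0.026,"y":0,"z":0.022,"wx":0,"wy":0,"wz":0},{"claw":1,"x":-0.018,"y":0,"z":0.017,"wx":0,"wy":0,"wz":0},{"claw":1,"x":0,"y":0,"z":0,"wx":0,"wy":0,"wz":0},{"claw":1,"x":0,"y":0.008,"z":0,"wx":0,"wy":0,"wz":0},{"claw":1,"x":0,"y":0,"z":0,"wx":0,"wy":0,"wz":0}]'
python3 -m inch '[{"claw":1,"x":0,"y":0.003,"z":0,"wx":0,"wy":0,"wz":0},{"claw":1,"x":0,"y":0,"z":0,"wx":0,"wy":0,"wz":0}]'
python3 -m inch '[{"claw":1,"x":0,"y":0.0015,"z":0,"wx":0,"wy":0,"wz":0},{"claw":1,"x":0,"y":0,"z":0,"wx":0,"wy":0,"wz":0}]'
```

```text
clock: 13.55
position: [0.5807, 0.0785, 0.1161]
tool_rot: [0.707, -0.707, 0.001, 0.0]
force: [0.1, 0.4, -1.8]
gripper_width: 0.202
clock: 13.72
position: [0.5814, 0.0777, 0.1121]
tool_rot: [0.707, -0.707, 0.001, 0.0]
force: [-0.5, 0.5, -0.6]
gripper_width: 0.202
clock: 13.88
position: [0.5822, 0.0769, 0.1103]
tool_rot: [0.707, -0.707, 0.002, -0.0]
force: [-1.4, 0.9, 3.4]
gripper_width: 0.202
```

```bash

python3 -m inch '[{"claw":1,"x":0,"y":-0.02,"z":0,"wx":0,"wy":0,"wz":0},{"claw":1,"x":0,"y":-0.03,"z":0,"wx":0,"wy":0,"wz":0},{"claw":1,"x":0,"y":-0.03,"z":-0.02,"wx":0,"wy":0,"wz":0},{"claw":1,"x":-0.002,"y":-0.007,"z":-0.035,"wx":0,"wy":0,"wz":0},{"claw":1,"x":-0.002,"y":0,"z":-0.04,"wx":0,"wy":0,"wz":0},{"claw":1,"x":-0.002,"y":0,"z":-0.04,"wx":0,"wy":0,"wz":0},{"claw":1,"x":-0.002,"y":0,"z":-0.04,"wx":0,"wy":0,"wz":0},{"claw":1,"x":-0.002,"y":0,"z":-0.04,"wx":0,"wy":0,"wz":0}]' 90
python3 -m inch '[{"claw":1,"x":-0.002,"y":0,"z":-0.04,"wx":0,"wy":0,"wz":0},{"claw":1,"x":-0.002,"y":0,"z":-0.035,"wx":0,"wy":0,"wz":0},{"claw":1,"x":-0.002,"y":0,"z":-0.01,"wx":0,"wy":0,"wz":0},{"claw":1,"x":0,"y":0,"z":0,"wx":0,"wy":0,"wz":0},{"claw":1,"x":0,"y":0,"z":0,"wx":0,"wy":0,"wz":0}]'
python3 -c "
from h import *
plan([.5663,-.238,.17])"
```

```text
clock: 14.55
position: [0.5733, -0.142, 0.2011]
tool_rot: [-0.707, 0.707, 0.001, -0.002]
force: [1.1, 0.7, -1.1]
gripper_width: 0.197
clock: 14.97
position: [0.5656, -0.2397, 0.2006]
tool_rot: [-0.706, 0.708, -0.002, 0.002]
force: [0.5, 1.1, -1.6]
gripper_width: 0.201
t15.0 pos [ 0.5656 -0.2397  0.2006] F [ 0.5  1.1 -1.6] w0.201 shift(mm) [ 0.7 30.6  1.8] turn [ 0.16 -0.31  0.02]
```

```bash

python3 -m inch '[{"claw":1,"x":0.0007,"y":0.01,"z":0.0018,"wx":0.1,"wy":-0.3,"wz":0},{"claw":1,"x":0,"y":0.01,"z":0,"wx":0,"wy":0,"wz":0},{"claw":1,"x":0,"y":0.006,"z":0,"wx":0,"wy":0,"wz":0},{"claw":1,"x":0,"y":0,"z":0,"wx":0,"wy":0,"wz":0},{"claw":1,"x":0,"y":0,"z":0,"wx":0,"wy":0,"wz":0}]'
python3 -c "
from h import *
plan([.5663,-.238,.17])
for n in ('side','wrist'):
    p,d=manip.camera(n);cv2.imwrite('pics/%s4.png'%n,p)
a=cv2.imread('pics/side4.png')[205:310,245:345];b=cv2.imread('pics/wrist4.png')[130:340,200:380]
cv2.imwrite('pics/c4.png',np.hstack([cv2.resize(a,(400,420),interpolation=2),cv2.resize(b,(360,420),interpolation=2)]))
"
```

```text
clock: 15.38
position: [0.567, -0.2321, 0.1708]
tool_rot: [0.707, -0.707, -0.001, 0.002]
force: [0.3, -0.6, -0.8]
gripper_width: 0.199
t15.4 pos [ 0.567  -0.2321  0.1708] F [ 0.3 -0.6 -0.8] w0.199 shift(mm) [-0.7  0.8 -5.9] turn [-0.05  0.32 -0.08]
```

View pics/c4.png

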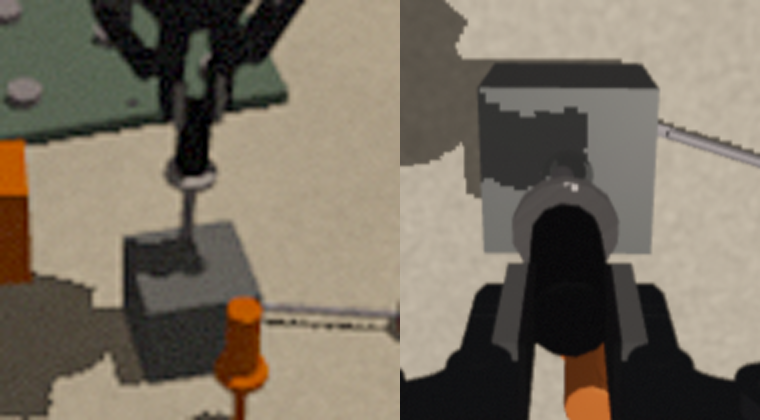

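```bash

python3 -m inch '[{"claw":1,"x":-0.0008,"y":0.004,"z":-0.005,"wx":0,"wy":0.3,"wz":0},{"claw":1,"x":0,"y":0.004,"z":-0.0005,"wx":0,"wy":0,"wz":0},{"claw":1,"x":0,"y":0.002,"z":0,"wx":0,"wy":0,"wz":0},{"claw":1,"x":0,"y":0,"z":0,"wx":0,"wy":0,"wz":0}]'
python3 -c "
from h import *
plan([.5662,-.238,.15])"
```

```text
clock: 15.82
position: [0.5668, -0.2386, 0.1612]
tool_rot: [-0.707, 0.707, 0.0, 0.0]
force: [-0.9, -0.5, -1.5]
gripper_width: 0.202
t15.8 pos [ 0.5668 -0.2386  0.1612] F [-0.9 -0.5 -1.5] w0.202 shift(mm) [-0.6 11.2  0.6] turn [ 0.02 -0.02  0.05]
```

```bash

python3 -m inch '[{"claw":1,"x":-0.0005,"y":0.004,"z":0.0005,"wx":0,"wy":0,"wz":0},{"claw":1,"x":0,"y":0.004,"z":0,"wx":0,"wy":0,"wz":0},{"claw":1,"x":0,"y":0.003,"z":0,"wx":0,"wy":0,"wz":0},{"claw":1,"x":0,"y":0,"z":0,"wx":0,"wy":0,"wz":0}]'
python3 -m inch '[{"claw":1,"x":0,"y":0.004,"z":0,"wx":0,"wy":0,"wz":0},{"claw":1,"x":0,"y":0.004,"z":0,"wx":0,"wy":0,"wz":0},{"claw":1,"x":0,"y":0,"z":0,"wx":0,"wy":0,"wz":0}]'
python3 -c "
from h import *
plan([.5662,-.238,.1015])"
```

```text
clock: 16.15
position: [0.5661, -0.2383, 0.1491]
tool_rot: [-0.707, 0.707, 0.0, 0.001]
force: [-1.0, -0.2, -1.2]
gripper_width: 0.198
clock: 16.4
position: [0.5662, -0.2382, 0.1402]
tool_rot: [-0.707, 0.707, 0.0, 0.001]
force: [0.1, -0.2, -2.8]
gripper_width: 0.199
t16.4 pos [ 0.5662 -0.2382  0.1402] F [ 0.1 -0.2 -2.8] w0.199 shift(mm) [-0.  38.7  0.2] turn [ 0.02 -0.04  0.06]
```

Free of contact with the tip already ~11 mm in the bore; continuing.

```bash

python3 -m inch '[{"claw":1,"x":0,"y":0.007,"z":0,"wx":0,"wy":0,"wz":0},{"claw":1,"x":0,"y":0.008,"z":0,"wx":0,"wy":0,"wz":0},{"claw":1,"x":0,"y":0.007,"z":0,"wx":0,"wy":0,"wz":0},{"claw":1,"x":0,"y":0,"z":0,"wx":0,"wy":0,"wz":0}]'
python3 -m inch '[{"claw":1,"x":0,"y":0.006,"z":0,"wx":0,"wy":0,"wz":0},{"claw":1,"x":0,"y":0.005,"z":0,"wx":0,"wy":0,"wz":0},{"claw":1,"x":0,"y":0,"z":0,"wx":0,"wy":0,"wz":0}]'
python3 -c "
from h import *
plan([.5662,-.238,.1015])"
```

```text
clock: 16.73
position: [0.5661, -0.2382, 0.1158]
tool_rot: [-0.707, 0.707, 0.0, 0.001]
force: [-0.0, 0.3, -1.7]
gripper_width: 0.202
clock: 16.98
position: [0.566, -0.2381, 0.103]
tool_rot: [0.707, -0.707, 0.0, -0.0]
force: [0.5, -0.4, -1.2]
gripper_width: 0.199
t17.0 pos [ 0.566  -0.2381  0.103 ] F [ 0.5 -0.4 -1.2] w0.199 shift(mm) [0.2 1.5 0.1] turn [-0.   -0.04  0.01]
```

```bash

python3 -m inch '[{"claw":1,"x":0,"y":0.0015,"z":0,"wx":0,"wy":0,"wz":0},{"claw":1,"x":0,"y":0,"z":0,"wx":0,"wy":0,"wz":0}]'
python3 -m inch '[{"claw":1,"x":0,"y":0.001,"z":0,"wx":0,"wy":0,"wz":0},{"claw":1,"x":0,"y":0,"z":0,"wx":0,"wy":0,"wz":0}]'
python3 -m inch '[{"claw":1,"x":0,"y":0.001,"z":0,"wx":0,"wy":0,"wz":0},{"claw":1,"x":0,"y":0,"z":0,"wx":0,"wy":0,"wz":0}]'
```

```text
clock: 17.15
position: [0.5663, -0.2384, 0.1021]
tool_rot: [-0.707, 0.707, 0.0, 0.001]
force: [0.3, -0.5, -2.2]
gripper_width: 0.203
clock: 17.32
position: [0.5667, -0.2387, 0.1022]
tool_rot: [-0.707, 0.708, 0.001, 0.001]
force: [0.2, -0.3, -1.4]
gripper_width: 0.199
clock: 17.48
position: [0.567, -0.2389, 0.1021]
tool_rot: [-0.706, 0.708, 0.001, 0.001]
force: [0.1, 0.1, -1.8]
gripper_width: 0.204
```

```bash

python3 -m inch '[{"claw":1,"x":-0.0008,"y":0.002,"z":0.0008,"wx":0,"wy":0,"wz":0},{"claw":1,"x":0,"y":0.002,"z":0,"wx":0,"wy":0,"wz":0}]'
python3 -c "
from h import *
plan([.5662,-.238,.1])"
```

```text
clock: 17.65
position: [0.5674, -0.2393, 0.1017]
tool_rot: [-0.705, 0.709, 0.002, 0.002]
force: [-12.2, 3.2, 27.0]
gripper_width: 0.198
t17.6 pos [ 0.5674 -0.2393  0.1017] F [-12.2   3.2  27. ] w0.198 shift(mm) [-1.2  1.7  1.3] turn [ 0.28 -0.01  0.38]
```

```bash

python3 -m inch '[{"claw":1,"x":-0.001,"y":-0.001,"z":0.001,"wx":0.2,"wy":0,"wz":0.3},{"claw":1,"x":0,"y":0,"z":0,"wx":0,"wy":0,"wz":0},{"claw":0.7,"x":0,"y":0,"z":0,"wx":0,"wy":0,"wz":0},{"claw":0.5,"x":0,"y":0,"z":0,"wx":0,"wy":0,"wz":0},{"claw":0.35,"x":0,"y":0,"z":0,"wx":0,"wy":0,"wz":0},{"claw":0.35,"x":0,"y":0,"z":0,"wx":0,"wy":0,"wz":0}]'
python3 -c "
from h import *
plan([.566,-.238,.2])"
```

```text
clock: 18.15
position: [0.5668, -0.2384, 0.1028]
tool_rot: [-0.706, 0.708, 0.001, 0.001]
force: [0.1, 0.4, -0.8]
gripper_width: 0.652
t18.1 pos [ 0.5668 -0.2384  0.1028] F [ 0.1  0.4 -0.8] w0.652 shift(mm) [ -0.5 -97.2   0.2] turn [ 0.12 -0.02  0.17]
```

```bash

python3 -m inch '[{"claw":0.35,"x":0,"y":-0.01,"z":0,"wx":0,"wy":0,"wz":0},{"claw":0.35,"x":0,"y":-0.025,"z":0,"wx":0,"wy":0,"wz":0},{"claw":0.35,"x":0,"y":-0.035,"z":0,"wx":0,"wy":0,"wz":0},{"claw":0.35,"x":0,"y":-0.035,"z":0,"wx":0,"wy":0,"wz":0},{"claw":0.35,"x":0,"y":-0.02,"z":0,"wx":0,"wy":0,"wz":0},{"claw":0.35,"x":0,"y":0,"z":0,"wx":0,"wy":0,"wz":0},{"claw":0.35,"x":0,"y":0,"z":0,"wx":0,"wy":0,"wz":0}]'
python3 -c "
from h import *
plan([.566,-.238,.2]);s=manip.observe()
for n in ('side','wrist'):
    p,d=manip.camera(n);cv2.imwrite('pics/%s5.png'%n,p)
a=cv2.imread('pics/side5.png')[130:370,180:400];b=cv2.imread('pics/wrist5.png')
cv2.imwrite('pics/c5.png',np.hstack([cv2.resize(a,(385,420)),b[:,120:500]]))
"
```

```text
clock: 18.73
position: [0.5658, -0.2377, 0.2356]
tool_rot: [-0.707, 0.708, 0.0, 0.001]
force: [-0.4, 0.7, -0.8]
gripper_width: 0.649
t18.7 pos [ 0.5658 -0.2377  0.2356] F [-0.4  0.7 -0.8] w0.649 shift(mm) [ 0.2 35.6 -0.3] turn [ 0.07 -0.01  0.08]
```

View pics/c5.png

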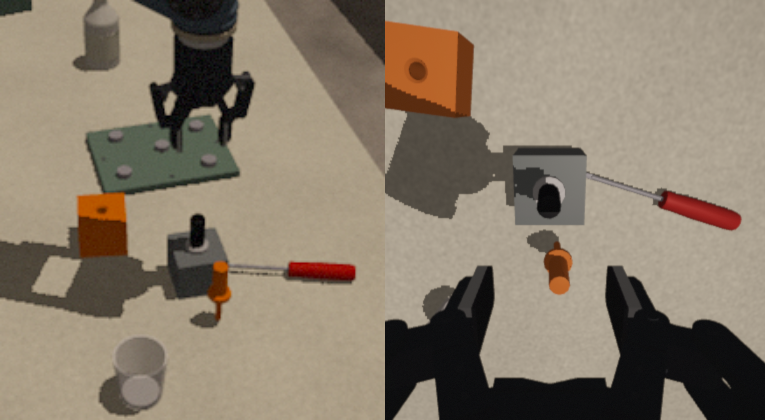

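The probe stands upright in the grey stand with its collar down on the block, at wrist-crop (550,195). The gripper is clear, and the cup, screwdriver and bottle are where they were.

```bash
python3 -c "
from workcell import manip
print(manip.job_done())"
```

```text
the job is handed in; nothing more can be done
None
```

I found the high stud, pushed it down, put the probe back in its stand and handed the job in at about 18.7 s of the 67 s allowed. No verdict is reported, so everything below rests on my own checks.

- **Finding the stud:** Light touches of about 4–6 N showed stud3 standing about 3 mm higher than stud0, stud2 and stud4. I did not touch stud1, as the proud stud was already clear.
- **Pushing it down:** I pushed stud3 with about 22 N. Touched again, it was about 2.7 mm lower than before and 0.6–1 mm above a home stud, which fits it being at its stop.
- **Grip check:** A repeat touch on stud2 agreed with the first to about 0.3 mm, so the probe had not slipped noticeably in the gripper.
- **Putting the probe back:** It went into the bore with no contact force until the collar met the block, then pressed to about 27 N, more than I intended. I then eased off and released it.
- **Last look:** The side and wrist pictures show the probe upright in the grey stand and the gripper clear of it. The bottle, screwdriver and cup appear unmoved; I judged that by eye and did not measure it.

During the push the arm drifted 2–4 mm sideways and the side force reached about 8 N. I corrected the position as I went, and the tip stayed on the stud.

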